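# Lift the earring bin out of the organiser and tip it into the tray

## Task

Lift the insert bin that holds the two round gold earrings straight up out of the pink organiser by its swinging handle, keeping it level until it is clear, then tip both earrings out of it into the empty pink tray from low above the tray. Leave the empty bin standing upright on the bare table top, let go of it, and do not disturb the organiser, its other two bins, the cream jar, the bangle or the tweezers.

Things in the scene. Friction and masses are not known exactly. Their poses are not given: they have to be found in the camera images.
- frame_top (a point): Organiser frame: loose 0.9 kg darker-pink acrylic box, 113 mm (its x) by 209 (its y) by 58 high, with three open-topped pockets at y = -68, 0, +68 mm, each 103 by 63 and 53 deep. Point: centre of its top plane, z up. Three ivory bins fill them in any order, 1.5 mm clear all round, rims 1 mm above the frame, so their sides cannot be gripped there.
- earbin_mid (a point): Ivory open bin with the earrings: 100 mm (its x) by 60 (its y) by 54 high, about 0.14 kg, walls 3. Starts in the frame, underside 5 mm over the table. Point: its centre, 27 mm above its underside; z up. Long +y and -y sides are flat and vertical. Inside, both x ends slope at 60 deg to the floor: balls roll out over either end when it is tipped about its y axis by 90 deg or more.
- earbin_grip (a point): Centre of the grip bar of that bin's gold bail handle: round bar 8 mm thick, 58 long, along the bin's y, on two 5 mm arms 53 mm apart that pivot in the middle of the bin's long walls, 52 mm above its underside, and do not stand out from them. Bar 34 mm from the pivot, upright 32 above the rim. The bin swings freely under it, so it cannot be tipped by it.
- earbin_bail (a joint): Lean of that bail: 0 upright, positive towards the bin's +x, stops at -0.6 and +0.6 rad; light friction, stays where it is left.
- polishbin_mid (a point): Same kind of bin, with two nail varnish bottles fixed in it; its centre, 27 mm above its underside. Has the same handle. Leave in place.
- clipbin_mid (a point): Same kind of bin, with a teal hair clip fixed in it; its centre, 27 mm above its underside. Has the same handle. Leave in place.
- ear_a_mid (a point): First earring: a gold ball of 22 mm diameter with a flat foot 12 mm wide (13 mm below the centre) and a tiny red bead on top, 14 g. The point is the ball's centre. Starts on the floor of the earring bin.
- ear_b_mid (a point): Second earring, the same.
- tray: Empty pale pink acrylic tray, fixed: 170 mm (its x) by 230 (its y), walls 35 high and 5 thick, floor 5 thick. Origin on the table under its centre, z up. Organiser and tray stand on opposite sides of the robot's middle line (y = 0), either way round, with 0.17 to 0.29 m of bare table between them.
- jar: Closed white ceramic cream jar with gold lid, 54 mm diameter, 48 mm high, loose; origin at the centre of its underside. Bystander.
- bangle: Gold plastic bangle lying flat, 70 mm outer diameter, 9 mm high, loose; origin at the centre of its underside. Bystander.
- tweezers: Steel tweezers lying flat, 95 mm long (its x), 6 mm high, loose; origin under its middle. Bystander.

How it is judged:
On the way, in this order (a step that is already met when the one before it is completed fails the run):
1. the earring bin is out of the organiser, level, with both earrings in it (z of earbin_mid in the frame of frame_top above 0.029 m and angle between earbin_mid's own z axis and vertical below 0.4 rad and distance between each of ear_a_mid, ear_b_mid and earbin_mid below 0.06 m), for 0.1 s.
2. the bin is tipped, low over the tray (angle between earbin_mid's own z axis and vertical above 0.8 rad and horizontal distance between earbin_mid and tray below 0.2 m and height (world z) of earbin_mid below 0.22 m), for 0.05 s.
At the end, for the whole second after the job is handed in: Both earrings lie inside the tray (centres within its walls and below 30 mm); the earring bin stands upright (within 0.1 rad) on the table top itself (centre 23 to 30 mm up, so not in the tray or the organiser), released (x of ear_a_mid in the frame of tray between -0.08 and 0.08 m and y of ear_a_mid in the frame of tray between -0.11 and 0.11 m and z of ear_a_mid in the frame of tray between 0 and 0.03 m and x of ear_b_mid in the frame of tray between -0.08 and 0.08 m and y of ear_b_mid in the frame of tray between -0.11 and 0.11 m and z of ear_b_mid in the frame of tray between 0 and 0.03 m and angle between earbin_mid's own z axis and vertical below 0.1 rad and height (world z) of earbin_mid between 0.023 and 0.03 m); the robot touches nothing.
It fails at once if the bin is tilted over 0.35 rad while still in the organiser (angle between earbin_mid's own z axis and vertical above 0.35 rad and z of earbin_mid in the frame of frame_top below 0.02 m and horizontal distance between earbin_mid and frame_top below 0.085 m).
It fails at once if an earring falls from over 0.2 m ((distance between ear_a_mid and earbin_mid above 0.085 m and height (world z) of ear_a_mid above 0.2 m) or (distance between ear_b_mid and earbin_mid above 0.085 m and height (world z) of ear_b_mid above 0.2 m)).
It fails at once if the organiser is moved over 20 mm (distance of frame_top from where it was at the start of the episode above 0.02 m).
It fails at once if another bin is moved over 20 mm (distance of any of polishbin_mid, clipbin_mid from where it was at the start of the episode above 0.02 m).
It fails at once if the jar, bangle or tweezers are moved over 25 mm (distance of any of jar, bangle, tweezers from where it was at the start of the episode above 0.025 m).
It also fails if it takes over 72 s, if anything falls off the work surface, if the arm or the gripper's body presses on something with over 40 N, if the wrist force passes 120 N, or if a joint passes its speed limit or range.

## Robot

A 6-joint arm with a two-finger parallel gripper is mounted at the origin on the work surface. World frame = base frame: x ahead of the robot, y to its left, z up, the work surface at z = 0. Lengths are in m, angles in rad, forces in N, time in s.
With the tool pointing down it reaches from about 0.325 to 1 m from the base axis. Payload 5.1 kg.
Tool frame: the origin (TCP) lies at the very end of the fingers, on their centre line; the grasp point (between the pads) lies 19 mm behind it; z points along the fingers, y is the line along which they close (so a half turn about z gives the same grasp; the last joint's range is limited). The gripper opens to 85 mm and grips with 20 to 120 N. Pads are 22 mm wide; open, the fingers measure 114 mm over their backs; the gripper's body (76 mm by 85 mm) begins 54 mm behind the grasp point. The pads swing forward as they close: fully open they stand 13 mm farther back than shut.
Start: joints at [-1.324, 0.124, 1.65, -0, 1.367, -0.083], TCP at [0.21, -0.615, 0.231] pointing down, gripper open.
Joint ranges: [-2.61, 2.61], [-1.02, 2.33], [0.03, 2.71], [-1.35, 4.49], [0.32, 2.68], [-2.91, 2.91]. Speed limits (rad/s): [2.57, 2.57, 3.14, 3.14, 3.14, 3.14].

## Interface

Orientations are given as [roll, pitch, yaw] about the fixed x, y, z axes, in that order (R = Rz(yaw) Ry(pitch) Rx(roll)).
In Python, from plant import * gives the robot as it stands.
- The arm moves only by the tool drive_tool, never from a script. Its argument "moves" is a list of rows, each a list of 2 entries, a list of its own where there are three numbers: the shift along the tool's x, y, z in mm, then the turn, a rotation vector about the tool's x, y, z in degrees. In form: [[[x, y, z], [rx, ry, rz]], ...]. A call has 1 to 10 rows; each row is the pose to reach, as a shift and turn from the pose commanded when the call began, along the tool's axes at that moment; what a row does not reach only later rows make up. A row lasts 1/8 s, in which the tool goes at most 62.5 mm and 10.7 degrees, less where a joint would pass 70% of its speed; a pose out of reach is approached as far as the arm can. A call with a gripper value outside its range is refused whole. "fingers" is the closure in counts, from 0 (fully open) to 255 (shut), set as the call begins (left out, the last holds). The fingers move at their own pace and stop on an object; "newtons" is the grip in N (left out, the last holds). Time passes only in rows, so rows that repeat a pose let the fingers close. It gives the time, the measured TCP pose, the force, the opening and the grip force at its end, in the units of the state.
- state(): the state, without advancing time (a new reading comes with each control period).
- read_camera(name): name is "scene" or "side" or "wrist"; returns the picture (420x560x3 uint8, red, green, blue); there is no depth.
- camera_model(name): a dict with "K" (3x3 intrinsics, pixels), "D" ([k1, k2, p1, p2, k3] as OpenCV has them; the pictures are not rectified), "view" (4x4, takes a point from world to camera coordinates). Camera axes: x right, y up, looking along -z (the intrinsics and any distortion apply to the point x, -y, -z); pixel columns grow to the right and rows downward; lengths in m; the calibration is good to about 2 mm. A picture is of the moment at which its call begins: read the wrist's pose just before it. camera_model takes no time and is no camera call; for the wrist camera it gives the pose at the moment of the call.
- hand_in(): hands the job in; it is judged then, once.
The state is a dict: "clock": time; "joint_positions": joint angles; "qd": joint speeds; "joint_torque": joint torques, N m; "position": TCP position; "orientation": TCP orientation; "force": force on the tool from outside, world axes, zero at the start; "wrist_torque": the same for the moment, N m; "opening": opening from 0.0 (shut) to 1.0 (fully open); "gripper_force": force on a finger pad.
Only numpy, scipy, OpenCV 4.12 (cv2) and the standard library are available. Lean on these libraries where they do the work, as an engineer would, in place of code of your own. Each camera call takes 0.05 s, during which the arm holds its last target. There are 200 camera calls.

## Working session

There is one attempt and no reset: what is moved stays moved. The work goes in short steps, Python scripts to look and compute and a tool call to move; the robot and the scene stay as the last step left them, time stands still between calls to the robot, and variables do not carry over. Pictures are saved under pics/ and viewed, at most 10 in all, crops included, and the job is handed in when it is done.

Besides the shell and the picture viewer there is one more tool, called after "Request:" as name(argument=value, ...) on one line, values as JSON. drive_tool: Moves the arm, as the interface text tells. Its arguments: {"type":"object","properties":{"moves":{"type":"array"},"fingers":{"type":"number"},"newtons":{"type":"number"}},"required":["moves"]}

```bash
mkdir -p pics
python3 - <<'E'
from plant import *
import cv2, numpy as np
s=state(); print(s['clock'],s['position'],s['orientation'],s['opening'])
for n in ['scene','side','wrist']:
    m=camera_model(n); im=read_camera(n); cv2.imwrite(f'pics/{n}0.png',im[:,:,::-1])
    v=np.array(m['view']); print(n,np.round(np.linalg.inv(v),3).tolist(),np.round(m['K'],1).tolist(),m['D'])
E
```

```text
0.0 [ 0.21033569 -0.61439935  0.23006333] [-3.13955750e+00 -1.77153727e-04  3.29785964e-01] 1.001457232148767
scene [[-0.598, -0.695, 0.398, 0.947], [0.801, -0.526, 0.286, 0.272], [0.01, 0.49, 0.872, 0.908], [0.0, 0.0, 0.0, 1.0]] [[393.5, 0.0, 285.4], [0.0, 393.5, 210.4], [0.0, 0.0, 1.0]] [-0.08485827  0.          0.          0.          0.        ]
side [[0.884, 0.334, -0.328, 0.252], [-0.468, 0.633, -0.616, -0.588], [0.002, 0.698, 0.716, 0.765], [0.0, 0.0, 0.0, 1.0]] [[496.2, 0.0, 276.5], [0.0, 496.2, 206.8], [0.0, 0.0, 1.0]] [-0.06793454  0.          0.          0.          0.        ]
wrist [[0.323, 0.903, 0.283, 0.282], [-0.946, 0.309, 0.096, -0.59], [-0.001, -0.299, 0.954, 0.372], [0.0, 0.0, 0.0, 1.0]] [[297.0, 0.0, 283.2], [0.0, 297.0, 204.4], [0.0, 0.0, 1.0]] [-0.06065784  0.          0.          0.          0.        ]
```

View pics/scene0.png

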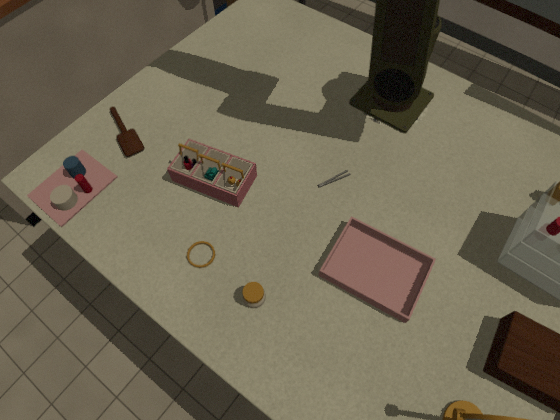

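View pics/side0.png

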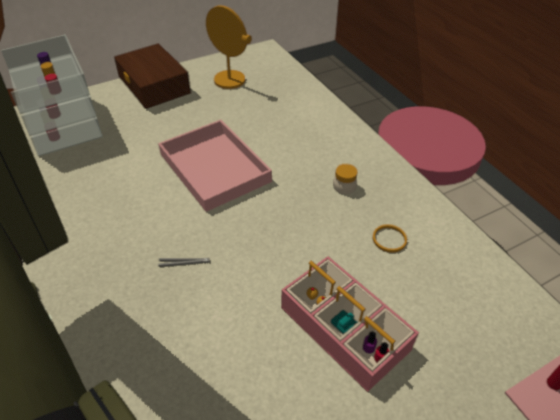

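The scene shows the organiser near (212,170), with the earring bin at its tray-side end, and the tray near (378,268). In the side view the organiser is near (350,320), the earring bin near (318,290), and the tray near (215,165). I'll enlarge the organiser for accurate corners.

```bash
cat > h.py <<'E'
from plant import *
import cv2, numpy as np
from scipy.spatial.transform import Rotation as R
F=np.diag([1.,-1,-1])
def cam(n):
    m=camera_model(n); return np.array(m['K']),np.array(m['D'],float),np.array(m['view'])
def proj(c,P):
    K,D,V=c; P=np.atleast_2d(P); q=(P@V[:3,:3].T+V[:3,3])@F
    return cv2.projectPoints(q.reshape(-1,1,3),np.zeros(3),np.zeros(3),K,D)[0][:,0]
def onz(c,uv,z):
    K,D,V=c; uv=np.atleast_2d(np.array(uv,float)); n=cv2.undistortPoints(uv.reshape(-1,1,2),K,D)[:,0]
    d=(np.c_[n,np.ones(len(n))]@F)@V[:3,:3]; o=-V[:3,:3].T@V[:3,3]
    return o+d*((z-o[2])/d[:,2])[:,None]
E
python3 - <<'E'
from h import *
a=cv2.imread('pics/scene0.png')[130:210,160:264]; b=cv2.imread('pics/side0.png')[250:390,270:424]
c=cv2.imread('pics/wrist0.png')
a=cv2.resize(a,None,fx=3.8,fy=3.8,interpolation=cv2.INTER_CUBIC); b=cv2.resize(b,None,fx=2.6,fy=2.6,interpolation=cv2.INTER_CUBIC)
o=np.zeros((600,800,3),np.uint8); o[:304,:395]=a[:304,:395]; o[:364,400:800]=b[:364,:400]
cv2.imwrite('pics/crop0.png',o)
cs,cd=cam('scene'),cam('side')
print(onz(cs,[[351,220],[434,260],[407,318],[319,270]],.035)); print(onz(cd,[[159,150],[221,123],[270,173],[207,205]],.035))
print(onz(cs,[[253,292]],.048),onz(cd,[[346,172]],.048),onz(cs,[[201,254],[320,186],[349,172]],.005),onz(cd,[[390,238],[159,262],[210,261]],.005))
E
```

```text
[[0.47085462 0.13392867 0.035     ]
 [0.44193061 0.35435918 0.035     ]
 [0.60573164 0.3684547  0.035     ]
 [0.62960512 0.14467757 0.035     ]]
[[0.43123455 0.32980637 0.035     ]
 [0.60033958 0.35846582 0.035     ]
 [0.62222305 0.13814513 0.035     ]
 [0.46192566 0.11123709 0.035     ]]
[[0.76722283 0.05750291 0.048     ]] [[0.76296253 0.05130491 0.048     ]] [[ 0.76061438 -0.11745372  0.005     ]
 [ 0.41630364  0.00516728  0.005     ]
 [ 0.3284121   0.04377571  0.005     ]] [[ 0.76171176 -0.11945918  0.005     ]
 [ 0.3290037   0.03990718  0.005     ]
 [ 0.41763864 -0.00376195  0.005     ]]
```

View pics/crop0.png

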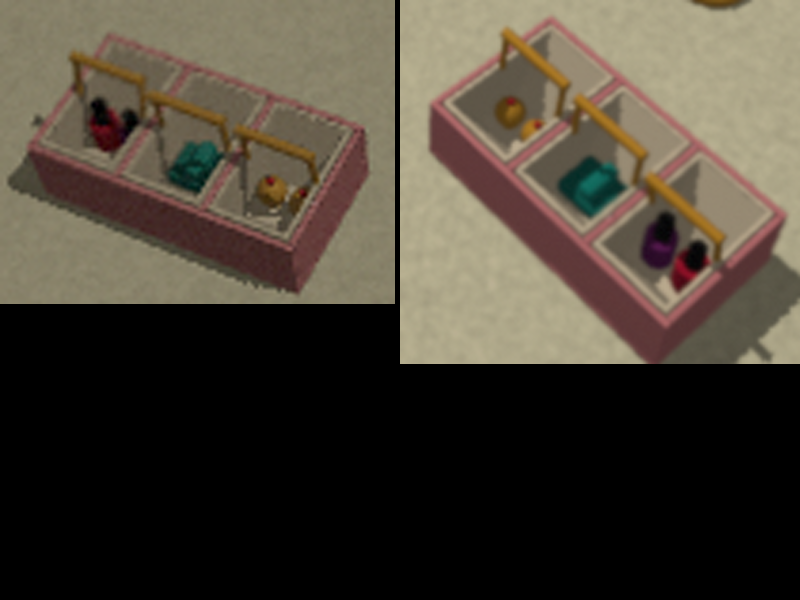

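The crop shows the earring bin is the end bin closest to the tray. Its bar runs from about (238,132) to (315,158) in the scene crop and (505,34) to (566,84) in the side crop.

Run:
```python
from h import *
from scipy.optimize import least_squares
cs,cd=cam('scene'),cam('side')
A=lambda l:np.array(l)/3.8+[160,130]
B=lambda l:(np.array(l)-[400,0])/2.6+[270,250]
sa=A([[110,36],[362,128],[292,242],[33,147]]); sb=B([[550,18],[785,213],[660,312],[432,103]])
print(onz(cs,sa,.058)[:,:2],onz(cd,sb,.058)[:,:2])
# order for side: match to scene by nearest
pa=onz(cs,sa,.058);pb=onz(cd,sb,.058)
idx=[np.argmin(np.linalg.norm(pb-p,axis=1)) for p in pa]; print(idx)
c0=pa.mean(0)[:2]
L=np.array([[-1,-1],[1,-1],[1,1],[-1,1]])*[.0565,.1045]
best=None
for k in range(4):
  for th0 in np.arange(-1.57,1.57,.3):
    def f(x):
        c,s=np.cos(x[2]),np.sin(x[2]); P=np.c_[np.roll(L,k,0)@np.array([[c,s],[-s,c]])+x[:2],np.full(4,.058)]
        return np.r_[(proj(cs,P)-sa).ravel(),(proj(cd,P)-sb[idx]).ravel()]
    r=least_squares(f,[*c0,th0])
    if best is None or r.cost<best[0]-1e-6: best=(r.cost,r.x,r.fun)
print(best)
x=best[1]
for uA,uB in [([238,132],[505,34]),([315,158],[566,84])]:
  for swap in [0]:
    pass
ba=A([[241,133],[312,158]]); bb=B([[508,36],[563,82]])
for i in range(2):
  for j in range(2):
    g=lambda p:np.r_[(proj(cs,p)-ba[i]).ravel(),(proj(cd,p)-bb[j]).ravel()]
    r=least_squares(g,[*c0,.09]); print(i,j,r.cost,r.x)
# tray fit
ta=np.array([[351,220],[434,260],[407,318],[319,270]]);tb=np.array([[159,150],[221,123],[270,173],[207,205]])
print((onz(cs,ta,.035).mean(0)+onz(cd,tb,.035).mean(0))/2)
# wrist cam: where is bar visible
cw=cam('wrist'); print(proj(cw,[[*x[:2],.058]]))
```

```text
[[ 0.53932472 -0.35552681]
 [ 0.49301839 -0.15623908]
 [ 0.5941736  -0.13460857]
 [ 0.64370511 -0.3296894 ]] [[ 0.5983742  -0.13547877]
 [ 0.64556323 -0.33497724]
 [ 0.53925493 -0.35186078]
 [ 0.49176086 -0.15971419]]
[np.int64(2), np.int64(3), np.int64(0), np.int64(1)]
(np.float64(9643.052397663361), array([ 0.57127503, -0.24172314,  0.40002443]), array([-22.08593671,  36.86392501, -12.13505614,  29.16012755,
        18.55927473, -35.54615757,  13.91585306, -25.28747708,
        49.57885799, -51.79512423,  34.51504809, -34.08740028,
       -50.07098698,  39.07562881, -33.86355639,  36.41324937]))
0 0 79.18425348224761 [ 0.5504809  -0.17568943  0.10952318]
0 1 0.06379931960217164 [ 0.56254969 -0.20343992  0.08920038]
1 0 0.7252468669165149 [ 0.55030859 -0.15375499  0.08793647]
1 1 104.10587251831377 [ 0.56257516 -0.18222535  0.06657973]
[0.5329806  0.24238431 0.035     ]
[[  85.59479467 -182.67401432]]
```

```bash
cat >> h.py <<'E'
import json
def rot(o): return R.from_euler('xyz',o)
def log(s):
    open('log.txt','a').write(json.dumps([list(map(float,s[k])) for k in('joint_positions','position','orientation')])+'\n')
def go(p,o,s=None):
    s=s or state(); log(s); r=rot(s['orientation'])
    d=r.inv().apply(np.array(p)-s['position'])*1000; w=(r.inv()*rot(o)).as_rotvec(degrees=True)
    print('t',round(s['clock'],2),'shift',np.round(d,1).tolist(),'turn',np.round(w,2).tolist(),'rows',np.linalg.norm(d)/62.5,np.linalg.norm(w)/10.7)
E
python3 -c "
from h import *
go([.556,-.179,.25],[np.pi,0,1.81])"
```

```text
t 0.15 shift [468.1, -300.1, -19.1] turn [-0.07, -0.08, -84.81] rows 8.90165735570831 7.926101752761181
```

Request:
drive_tool(moves=[[[468,-300,-19],[0,0,-84.8]],[[468,-300,-19],[0,0,-84.8]],[[468,-300,-19],[0,0,-84.8]],[[468,-300,-19],[0,0,-84.8]],[[468,-300,-19],[0,0,-84.8]],[[468,-300,-19],[0,0,-84.8]],[[468,-300,-19],[0,0,-84.8]],[[468,-300,-19],[0,0,-84.8]],[[468,-300,-19],[0,0,-84.8]],[[468,-300,-19],[0,0,-84.8]]], fingers=0, newtons=60)

```text
clock: 1.4
position: [0.5577, -0.1764, 0.25]
orientation: [-3.142, -0.001, 1.815]
force: [0.5, -0.0, 0.2]
opening: 1.001
gripper_force: 0.0
```

Request:
drive_tool(moves=[[[0,0,0],[0,0,0]],[[0,0,0],[0,0,0]],[[0,0,0],[0,0,0]]])

```text
clock: 1.78
position: [0.5555, -0.1806, 0.2503]
orientation: [-3.141, 0.0, 1.808]
force: [0.1, 0.6, 0.9]
opening: 1.0
gripper_force: 0.0
```

Run:
```python
from h import *
c=cam('wrist'); s=state(); log(s); im=read_camera('wrist')
cv2.imwrite('pics/w1.png',im[:,:,::-1]); np.savez('w1.npz',K=c[0],D=c[1],V=c[2])
print(s['clock'],s['position'],s['orientation'],s['joint_positions'])
```

```text
1.775 [ 0.55550087 -0.18061092  0.25028014] [-3.14148514e+00  1.48780000e-05  1.80791950e+00] [-4.06205301e-01 -3.18293531e-02  1.77945825e+00 -7.76075689e-05
  1.39404085e+00 -6.43314824e-01]
```

View pics/w1.png

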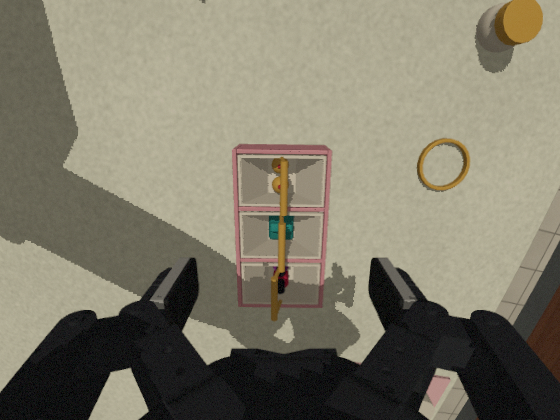

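The wrist view shows the organiser with the earring bin at the top. Its bar runs from about (284,158) to (284,208), near the centre line, and the frame corners are at (235,148), (330,148), (323,306) and (238,306).

Run:
```python
from h import *
d=np.load('w1.npz'); c=(d['K'],d['D'],d['V'])
q=onz(c,[[235,148],[330,148],[323,306],[238,306]],.058)[:,:2]; print(q, q.mean(0))
print('bar',onz(c,[[284,158],[284,208]],.093)[:,:2])
print('ears',onz(c,[[279,165],[278,185]],.02)[:,:2])
yx=np.array([-np.sin(.24),np.cos(.24)]); xx=np.array([yx[1],-yx[0]])
ce=q.mean(0)+.068*yx; print('bin',ce, np.arctan2(*(q[1]-q[0])[::-1]), np.arctan2(*(q[2]-q[3])[::-1]))
for t in ([279,165],[278,185]): e=onz(c,[t],.02)[0,:2]-ce; print('ear local',e@xx,e@yx)
for t in ([284,158],[284,208]):
  e=onz(c,[t],.093)[0,:2]-ce; print('bar local',e@xx,e@yx)
print(proj(c,[[*(ce+.029*yx),.091],[*(ce-.029*yx),.091]]))
```

```text
[[ 0.49386674 -0.15722198]
 [ 0.59706606 -0.13233481]
 [ 0.64668936 -0.33453976]
 [ 0.53639963 -0.36119211]] [ 0.56850545 -0.24632216]
bar [[ 0.54842094 -0.15025348]
 [ 0.56090126 -0.20181362]]
ears [[ 0.54713867 -0.17097372]
 [ 0.55187149 -0.19653793]]
bin [ 0.55234167 -0.18027118] 0.23663802184774543 0.23711174141171898
ear local -0.002843841348626815 0.010267745450010123
ear local -0.004323350780743649 -0.015688745234705537
bar local 0.0033269329185154884 0.030089304102154983
bar local 0.0031935623521372205 -0.022959624726882438
[[280.72263837 158.78535719]
 [281.03296394 212.77826137]]
```

Request:
drive_tool(moves=[[[1.5,0,50],[0,0,0]],[[1.5,0,100],[0,0,0]],[[1.5,0,140],[0,0,0]],[[1.5,0,160],[0,0,0]],[[1.5,0,172],[0,0,0]],[[1.5,0,178],[0,0,0]],[[1.5,0,178],[0,0,0]],[[1.5,0,178],[0,0,0]]])

```text
clock: 2.82
position: [0.5566, -0.1785, 0.0737]
orientation: [3.14, 0.001, 1.81]
force: [-0.3, 0.1, -0.4]
opening: 1.002
gripper_force: 0.0
```

Request:
drive_tool(moves=[[[0,0,0],[0,0,0]],[[0,0,0],[0,0,0]],[[0,0,0],[0,0,0]],[[0,0,0],[0,0,0]],[[0,0,0],[0,0,0]],[[0,0,0],[0,0,0]],[[0,0,0],[0,0,0]],[[0,0,0],[0,0,0]]], fingers=255, newtons=50)

```text
clock: 3.82
position: [0.5559, -0.1781, 0.0724]
orientation: [3.141, 0.0, 1.81]
force: [-0.1, 0.6, 1.0]
opening: 0.068
gripper_force: 48.7
```

Request:
drive_tool(moves=[[[0,0,-4],[0,0,0]],[[0,0,-12],[0,0,0]],[[0,0,-22],[0,0,0]],[[0,0,-34],[0,0,0]],[[0,0,-46],[0,0,0]],[[0,0,-58],[0,0,0]],[[0,0,-70],[0,0,0]],[[0,0,-82],[0,0,0]],[[0,0,-92],[0,0,0]],[[0,0,-100],[0,0,0]]])

```text
clock: 5.08
position: [0.5558, -0.1781, 0.173]
orientation: [3.141, 0.0, 1.81]
force: [0.1, 0.1, -1.9]
opening: 0.07
gripper_force: 48.7
```

Request:
drive_tool(moves=[[[0,0,0],[0,0,0]],[[0,0,0],[0,0,0]]])

```text
clock: 5.32
position: [0.5555, -0.178, 0.1718]
orientation: [-3.141, -0.001, 1.81]
force: [-0.7, 0.9, -2.1]
opening: 0.068
gripper_force: 48.7
```

Run:
```python
from h import *
a=read_camera('scene');b=read_camera('side'); s=state(); log(s); print(s['clock'],s['position'],s['orientation'],s['joint_positions'],s['force'])
o=np.zeros((360,800,3),np.uint8)
o[:,:400]=cv2.resize(a[90:230,130:286],(400,360),interpolation=3); o[:,400:]=cv2.resize(b[200:380,250:450],(400,360),interpolation=3)
cv2.imwrite('pics/lift.png',o[:,:,::-1])
```

```text
5.425 [ 0.55534579 -0.17796756  0.17157681] [-3.14054462e+00 -7.72625622e-04  1.80982513e+00] [-4.02161010e-01  2.32334745e-02  1.85929907e+00 -8.09651261e-06
  1.26036213e+00 -6.41187739e-01] [ 0.01644157  0.84228752 -3.16976413]
```

View pics/lift.png

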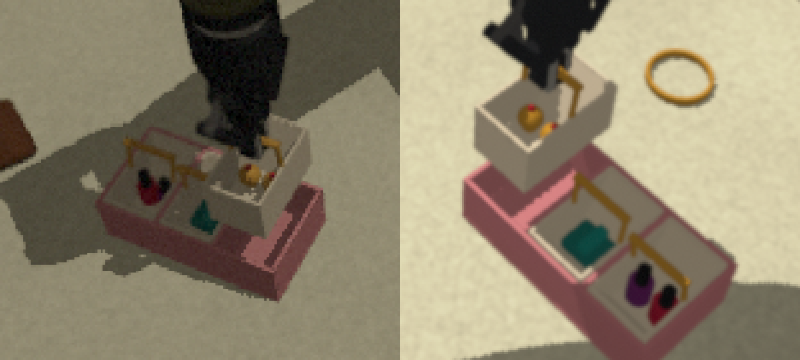

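Request:
drive_tool(moves=[[[8,2,-10],[0,0,0]],[[24,6,-20],[0,0,-3]],[[44,11,-25],[0,0,-10]],[[68,17,-25],[0,0,-19]],[[92,23,-25],[0,0,-28]],[[116,29,-25],[0,0,-37]],[[138,34,-25],[0,0,-46]],[[154,38,-25],[0,0,-56]],[[164,40,-25],[0,0,-66]],[[168,41,-25],[0,0,-76.3]]])

```text
clock: 6.68
position: [0.5558, -0.0034, 0.1984]
orientation: [3.141, 0.001, -3.132]
force: [0.1, 0.1, -2.0]
opening: 0.074
gripper_force: 48.7
```

Request:
drive_tool(moves=[[[0,0,0],[0,0,0]],[[0,0,0],[0,0,0]],[[0,0,20],[0,0,0]],[[0,0,40],[0,0,0]],[[0,0,60],[0,0,0]],[[0,0,80],[0,0,0]],[[0,0,95],[0,0,0]],[[0,0,105],[0,0,0]],[[0,0,112],[0,0,0]],[[0,0,116],[0,0,0]]])

```text
clock: 7.92
position: [0.5561, -0.0052, 0.0813]
orientation: [-3.142, 0.001, 3.142]
force: [0.2, 1.6, -2.2]
opening: 0.069
gripper_force: 48.7
```

Run:
```python
from h import *
s=state(); log(s); print(s['clock'],s['position'],s['orientation'],s['joint_positions'],s['force'])
from scipy.optimize import least_squares
L=[json.loads(l) for l in open('log.txt')]
for j,p,o in L:
    a=np.arctan2(p[1],p[0]); r=np.hypot(*p[:2]); print(np.round([r*np.sin(a-j[0]),r*np.cos(a-j[0]),p[2],j[1],j[1]+j[2],j[3],j[4],o[2]-(j[0]-j[5]+np.pi/2)],4))
```

```text
7.925 [ 0.55607442 -0.00518309  0.08130609] [-3.14155290e+00  5.15000016e-04  3.14156016e+00] [-1.05863651e-01  6.07093932e-02  1.98482127e+00  1.67235459e-05
  1.09554567e+00 -1.67663512e+00] [ 0.2363477   1.58050455 -2.193492  ]
[ 0.0536  0.6473  0.2303  0.1244  1.7757  0.      1.3675 -0.    ]
[ 5.3600e-02  5.8170e-01  2.5030e-01 -3.1800e-02  1.7476e+00 -1.0000e-04
  1.3940e+00  0.0000e+00]
[ 0.0536  0.5807  0.1716  0.0232  1.8825 -0.      1.2604  0.    ]
[ 0.0536  0.5535  0.0813  0.0607  2.0455  0.      1.0955 -0.    ]
```

Request:
drive_tool(moves=[[[0,0,5],[0,0,0]],[[0,0,9],[0,0,0]],[[0,0,12],[0,0,0]],[[0,0,13.5],[0,0,0]],[[0,0,14],[0,0,0]],[[0,0,14],[0,0,0]]])

```text
clock: 8.68
position: [0.5559, -0.0052, 0.0675]
orientation: [-3.142, 0.0, 3.141]
force: [-0.2, -0.1, -2.8]
opening: 0.074
gripper_force: 48.7
```

Run:
```python
from h import *
s=state(); log(s); print(s['clock'],s['position'],s['force'])
# fit: r=r0+a2 sin j2 + l3 sin j23 + e cos j23 ; z=h+a2 cos j2 + l3 cos j23 - e sin j23
L=[json.loads(l) for l in open('log.txt')]
A=[];b=[]
for j,p,o in L:
    a=np.arctan2(p[1],p[0]); r=np.hypot(*p[:2]); j23=j[1]+j[2]
    A+=[[1,0,np.sin(j[1]),np.sin(j23),np.cos(j23)],[0,1,np.cos(j[1]),np.cos(j23),-np.sin(j23)]]; b+=[r*np.cos(a-j[0]),p[2]]
x=np.linalg.lstsq(np.array(A),np.array(b),rcond=None); print(x)
```

```text
8.675 [ 0.55593201 -0.00522456  0.0674613 ] [-0.15595883 -0.09862825 -2.78172813]
(array([ 5.03170426e-05, -5.13947198e-02,  4.50062835e-01,  6.12578754e-01,
        4.10581567e-02]), array([9.92431064e-08]), np.int32(5), array([3.86498949, 3.15522575, 0.23451038, 0.21106984, 0.08283186]))
```

Request:
drive_tool(moves=[[[0,0,1],[0,0,0]],[[0,0,1.5],[0,0,0]],[[0,0,1.5],[0,0,0]]])

```text
clock: 9.05
position: [0.5564, -0.0052, 0.0675]
orientation: [-3.141, 0.001, -3.142]
force: [-2.8, 1.3, 6.1]
opening: 0.067
gripper_force: 49.5
```

Request:
drive_tool(moves=[[[0,0,0.5],[0,0,0]],[[0,0,1],[0,0,0]],[[0,0,1],[0,0,0]]])

```text
clock: 9.43
position: [0.5568, -0.0052, 0.0675]
orientation: [-3.141, 0.001, -3.142]
force: [-5.3, 0.9, 11.9]
opening: 0.072
gripper_force: 49.9
```

Request:
drive_tool(moves=[[[0,0,-2],[0,0,0]],[[0,0,-2],[0,0,0]],[[0,0,-2],[0,0,0]],[[0,0,-2],[0,0,0]],[[0,0,-2],[0,0,0]],[[0,0,-2],[0,0,0]],[[0,0,-20],[0,0,0]],[[0,0,-60],[0,0,0]],[[0,0,-110],[0,0,0]],[[0,0,-130],[0,0,0]]], fingers=0)

```text
clock: 10.68
position: [0.5578, -0.0054, 0.2002]
orientation: [-3.141, 0.008, 3.142]
force: [-0.9, 0.9, 0.3]
opening: 1.002
gripper_force: 0.0
```

Request:
drive_tool(moves=[[[0,0,0],[0,0,10.5]],[[0,0,0],[0,0,21]],[[0,0,0],[0,0,31]],[[0,0,0],[0,0,42]],[[0,0,0],[0,0,52]],[[0,0,0],[0,0,62]],[[0,0,0],[0,0,72]],[[0,0,0],[0,0,82]],[[0,0,0],[0,0,90]],[[0,0,0],[0,0,90]]])

```text
clock: 11.92
position: [0.5555, -0.0052, 0.1947]
orientation: [-3.141, -0.0, 1.572]
force: [-0.3, -0.4, 0.4]
opening: 0.999
gripper_force: 0.0
```

Request:
drive_tool(moves=[[[0,0,0],[0,0,0]],[[0,0,0],[0,0,0]]])

```text
clock: 12.18
position: [0.5557, -0.0052, 0.1948]
orientation: [-3.141, -0.0, 1.572]
force: [0.4, 0.6, 1.0]
opening: 0.998
gripper_force: 0.0
```

Run:
```python
from h import *
c=cam('wrist'); s=state(); log(s); im=read_camera('wrist')
b=read_camera('side'); a=read_camera('scene')
o=np.zeros((600,800,3),np.uint8)
o[:420,:560]=im; 
o[420:600,:240]=cv2.resize(a[120:255,260:440],(240,180),interpolation=3); o[420:600,260:500]=cv2.resize(b[150:285,180:360],(240,180),interpolation=3)
cv2.imwrite('pics/w2.png',o[:,:,::-1]); np.savez('w2.npz',K=c[0],D=c[1],V=c[2])
print(s['clock'],s['position'],s['orientation'],s['joint_positions'],s['force'])
```

```text
12.175 [ 0.55571808 -0.00517956  0.19480045] [-3.14144646e+00 -4.59953540e-05  1.57178922e+00] [-1.05932968e-01 -5.82531704e-02  1.89928286e+00  3.12643402e-05
  1.30071323e+00 -1.06934204e-01] [0.43364132 0.62060343 0.96732836]
```

View pics/w2.png

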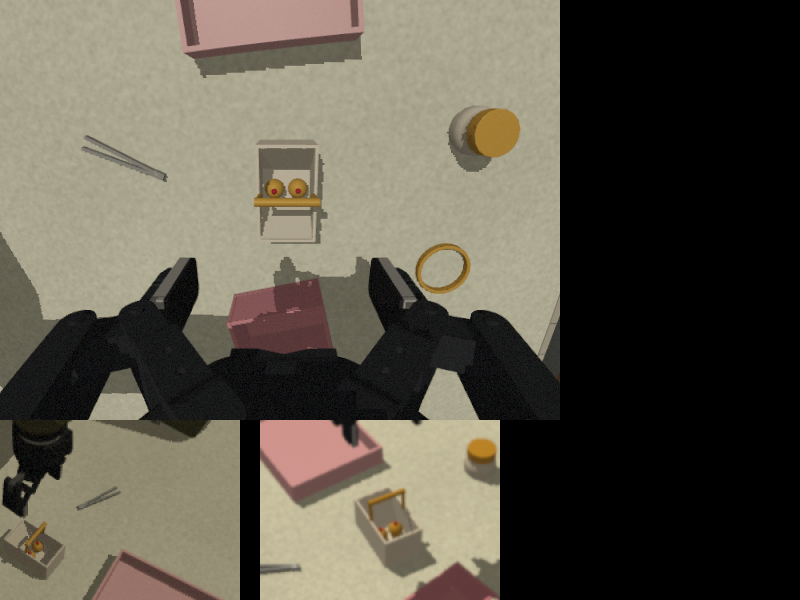

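The bin stands upright on the table. Its rim corners are at (257,142), (320,142), (316,241) and (260,241), with both earrings inside near (275,188) and (298,188) and the bail roughly upright. Next I'll do a short tilt test in the air to confirm which way joint 4 rolls.

Request:
drive_tool(moves=[[[0,0,-10],[0,10,0]],[[0,0,-20],[0,20,0]],[[0,0,-30],[0,30,0]],[[0,0,-30],[0,30,0]],[[0,0,-30],[0,30,0]]])

```text
clock: 12.95
position: [0.5557, -0.0051, 0.2246]
orientation: [-3.141, -0.522, 1.571]
force: [-0.1, 0.6, -0.7]
opening: 0.996
gripper_force: 0.0
```

```bash
cat > ik.py <<'E'
from h import *
from scipy.optimize import least_squares
L=[json.loads(l) for l in open('log.txt')]
def fk(j,x):
    h,l3,e,d,lat=x; a=lambda ax,t:R.from_euler(ax,t)
    r1=a('z',j[0]); r2=r1*a('y',j[1]); r3=r2*a('y',j[2]); r5=r3*a('z',j[3])*a('y',j[4])
    p=r1.apply([0,lat,h])+r2.apply([0,0,.45])+r3.apply([e,0,l3])+r5.apply([0,0,d])
    return p,r5*a('z',j[5]+np.pi/2)
def res(x):
    o=[]
    for j,p,q in L: o+=list(fk(j,x)[0]-p)
    return np.array(o)
X=least_squares(res,[.3,.5,.04,.35,.05]).x
LIM=np.array([[-2.61,2.61],[-1.02,2.33],[.03,2.71],[-1.35,4.49],[.32,2.68],[-2.91,2.91]])
def ik(p,o,j0):
    f=lambda j:np.r_[(fk(j,X)[0]-p)*5,(rot(o).inv()*fk(j,X)[1]).as_rotvec()] if not isinstance(o,R) else np.r_[(fk(j,X)[0]-p)*5,(o.inv()*fk(j,X)[1]).as_rotvec()]
    r=least_squares(f,np.clip(j0,LIM[:,0]+1e-3,LIM[:,1]-1e-3),bounds=LIM.T); return r.x,r.cost
E
python3 - <<'E'
from h import *
s=state(); log(s); print(s['clock'],s['position'],s['orientation'],s['joint_positions'])
from ik import *
print('X',X,np.abs(res(X)).max()); q=fk(s['joint_positions'],X)[1]; print('rot err',(q.inv()*rot(s['orientation'])).magnitude())
d=np.load('w2.npz'); c=(d['K'],d['D'],d['V'])
P=onz(c,[[257,142],[320,142],[316,241],[260,241]],.054)[:,:2]; print(P,P.mean(0))
v=(P[0]+P[1]-P[2]-P[3]); print('long axis angle',np.arctan2(v[1],v[0]))
b=onz(c,[[255,202],[321,202]],.086)[:,:2]; print(b)
# pour poses: base down R yaw pi/2, rotated about tool y by th
j=np.array([-.106,-.06,1.9,0,1.3,-.1])
base=R.from_euler('xyz',[np.pi,0,np.pi/2])
for th in range(0,131,10):
    r=base*R.from_euler('y',th,degrees=True)
    f=th/130; gp=np.array([.555-.02*f,-.005+.24*f,.14+ .0*f]); p=gp+r.apply([0,0,.019])
    j,cst=ik(p,r,j); print(th,np.round(j,2),cst<1e-6)
E
```

```text
12.95 [ 0.55571351 -0.00509724  0.22458136] [-3.14118548 -0.52202967  1.57067343] [-0.34448337 -0.0121695   1.86642583  0.4901453   1.49026947 -0.43540592]
X [0.22520815 0.61302213 0.04195888 0.27555483 0.05359632] 0.0002747560770920421
rot err 4.990217849044964e-16
[[ 0.53065002  0.0434438 ]
 [ 0.58983473  0.04350273]
 [ 0.5894346  -0.05786805]
 [ 0.53118862 -0.05788017]] [ 0.56027699 -0.00720042]
long axis angle 1.5714794783533088
[[ 0.53036242 -0.00570771]
 [ 0.58869143 -0.00567748]]
0 [-0.11  0.01  1.96 -0.    1.17 -0.11] True
10 [-0.15  0.01  1.97  0.19  1.19 -0.22] True
20 [-0.2   0.03  1.97  0.36  1.23 -0.34] True
30 [-0.24  0.05  1.98  0.53  1.28 -0.44] True
40 [-0.27  0.09  1.99  0.69  1.34 -0.53] True
50 [-0.29  0.14  2.    0.84  1.41 -0.62] True
60 [-0.31  0.2   2.01  0.98  1.48 -0.69] True
70 [-0.31  0.26  2.02  1.11  1.56 -0.76] True
80 [-0.3   0.34  2.02  1.24  1.65 -0.83] True
90 [-0.27  0.42  2.02  1.36  1.74 -0.89] True
100 [-0.23  0.51  2.01  1.48  1.85 -0.94] True
110 [-0.18  0.6   2.    1.61  1.96 -0.98] True
120 [-0.11  0.69  1.97  1.74  2.08 -1.01] True
130 [-0.03  0.77  1.94  1.89  2.2  -1.02] True
```

```bash
python3 -c "
from h import *
go([.559,.009,.13],[np.pi,0,np.pi/2])"
```

```text
t 12.95 shift [-34.9, 3.3, 89.0] turn [-0.02, -29.91, -0.0] rows 1.5309222499932906 2.795336926601423
```

Request:
drive_tool(moves=[[[-6,1,15],[0,-10,0]],[[-14,2,35],[0,-20,0]],[[-24,3,60],[0,-30,0]],[[-35,3,89],[0,-30,0]],[[-35,3,89],[0,-30,0]],[[-35,3,89],[0,-30,0]]])

```text
clock: 13.7
position: [0.5595, 0.0093, 0.1316]
orientation: [3.14, 0.001, 1.572]
force: [0.1, -0.1, 0.3]
opening: 0.998
gripper_force: 0.0
```

Request:
drive_tool(moves=[[[0,0,30],[0,0,0]],[[0,0,60],[0,0,0]],[[0,0,80],[0,0,0]],[[0,0,92],[0,0,0]],[[0,0,100],[0,0,0]],[[0,0,104],[0,0,0]],[[0,0,104],[0,0,0]],[[0,0,104],[0,0,0]]])

```text
clock: 14.7
position: [0.5593, 0.009, 0.0269]
orientation: [3.14, 0.0, 1.571]
force: [0.4, -1.0, 0.8]
opening: 1.002
gripper_force: 0.0
```

Request:
drive_tool(moves=[[[0,0,0],[0,0,0]],[[0,0,0],[0,0,0]],[[0,0,0],[0,0,0]],[[0,0,0],[0,0,0]],[[0,0,0],[0,0,0]],[[0,0,0],[0,0,0]],[[0,0,0],[0,0,0]]], fingers=255, newtons=50)

```text
clock: 15.58
position: [0.5596, 0.0091, 0.0275]
orientation: [3.14, -0.0, 1.571]
force: [-1.0, 1.1, 5.5]
opening: 0.689
gripper_force: 55.4
```

Request:
drive_tool(moves=[[[0,0,-10],[0,0,0]],[[0,0,-30],[0,0,0]],[[0,0,-60],[0,0,0]],[[0,0,-90],[0,0,0]],[[15,0,-104],[0,0,0]],[[45,-4,-104],[0,0,0]],[[80,-8,-104],[0,0,0]],[[115,-12,-104],[0,0,0]],[[150,-16,-104],[0,0,0]],[[180,-19,-104],[0,0,0]]])

```text
clock: 16.82
position: [0.5388, 0.1911, 0.1299]
orientation: [-3.141, -0.0, 1.572]
force: [0.2, -0.9, -2.4]
opening: 0.693
gripper_force: 54.7
```

Request:
drive_tool(moves=[[[25,-1,0],[0,0,0]],[[45,-2,0],[0,0,0]],[[58,-3,0],[0,0,0]],[[62,-3,0],[0,0,0]],[[62,-3,0],[0,0,0]],[[62,-3,0],[0,0,0]]])

```text
clock: 17.58
position: [0.5369, 0.2504, 0.1302]
orientation: [-3.141, 0.0, 1.57]
force: [0.4, -0.6, -1.2]
opening: 0.692
gripper_force: 54.7
```

Run:
```python
from ik import *
s=state(); log(s); print(s['clock'],s['position'],s['orientation'],s['force'],s['opening'])
j=np.array(s['joint_positions']); r0=rot(s['orientation']); g=s['position']-r0.apply([0,0,.019])
for th in range(0,111,10):
    r=r0*R.from_euler('y',th,degrees=True); jn,c=ik(g+r.apply([0,0,.019]),r,j)
    t=np.radians(th); print(th,np.round(jn,2),c<1e-6,np.round(np.abs(jn-j).max(),2),'shift',np.round([19*np.sin(t),19*np.cos(t)-19],1)); j=jn
```

```text
17.575 [0.53691828 0.25036884 0.13019638] [-3.14145642e+00  2.34756558e-04  1.56987353e+00] [ 0.41447455 -0.59451076 -1.24291355] 0.6919101589380385
0 [ 0.35  0.08  1.87 -0.    1.19  0.35] True 0.0 shift [0. 0.]
10 [0.27 0.05 1.91 0.18 1.14 0.2 ] True 0.19 shift [ 3.3 -0.3]
20 [0.2  0.03 1.95 0.38 1.12 0.04] True 0.2 shift [ 6.5 -1.1]
30 [ 0.13  0.03  1.99  0.58  1.12 -0.13] True 0.2 shift [ 9.5 -2.5]
40 [ 0.06  0.05  2.02  0.77  1.16 -0.29] True 0.19 shift [12.2 -4.4]
50 [ 0.    0.09  2.04  0.95  1.22 -0.44] True 0.18 shift [14.6 -6.8]
60 [-0.05  0.14  2.06  1.11  1.31 -0.58] True 0.16 shift [16.5 -9.5]
70 [-0.08  0.21  2.06  1.25  1.41 -0.69] True 0.14 shift [ 17.9 -12.5]
80 [-0.1   0.29  2.06  1.37  1.52 -0.79] True 0.12 shift [ 18.7 -15.7]
90 [-0.11  0.38  2.05  1.49  1.64 -0.87] True 0.12 shift [ 19. -19.]
100 [-0.1   0.48  2.03  1.59  1.77 -0.93] True 0.13 shift [ 18.7 -22.3]
110 [-0.08  0.57  2.01  1.69  1.91 -0.98] True 0.14 shift [ 17.9 -25.5]
```

Request:
drive_tool(moves=[[[3,0,0],[0,10,0]],[[6.5,0,-1],[0,20,0]],[[9.5,0,-2.5],[0,30,0]],[[12,0,-4.5],[0,40,0]],[[14.5,0,-7],[0,50,0]],[[16.5,0,-9.5],[0,60,0]],[[18,0,-12.5],[0,70,0]],[[18.5,0,-15.5],[0,80,0]],[[19,0,-19],[0,90,0]],[[18.5,0,-22],[0,100,0]]])

```text
clock: 18.82
position: [0.5378, 0.2682, 0.1525]
orientation: [0.009, -1.392, -1.582]
force: [0.7, 0.6, -1.5]
opening: 0.689
gripper_force: 54.9
```

Request:
drive_tool(moves=[[[0,0,0],[0,0,0]],[[0,0,0],[0,0,0]],[[0,0,0],[0,0,0]],[[0,0,0],[0,0,0]]])

```text
clock: 19.32
position: [0.5373, 0.2695, 0.1537]
orientation: [0.019, -1.397, -1.589]
force: [0.2, 0.2, -2.1]
opening: 0.689
gripper_force: 54.9
```

Run:
```python
from h import *
a=read_camera('scene');b=read_camera('side'); s=state(); log(s); print(s['clock'],s['position'],s['orientation'],s['force'],s['opening'])
o=np.zeros((360,800,3),np.uint8)
o[:,:400]=cv2.resize(a[190:334,290:450],(400,360),interpolation=3); o[:,400:]=cv2.resize(b[80:224,130:290],(400,360),interpolation=3)
cv2.imwrite('pics/pour.png',o[:,:,::-1])
```

```text
19.425 [0.53703781 0.26954735 0.15325629] [ 0.01228838 -1.39698062 -1.58277912] [-1.04557742 -0.45700033 -1.82526441] 0.692111283563926
```

View pics/pour.png

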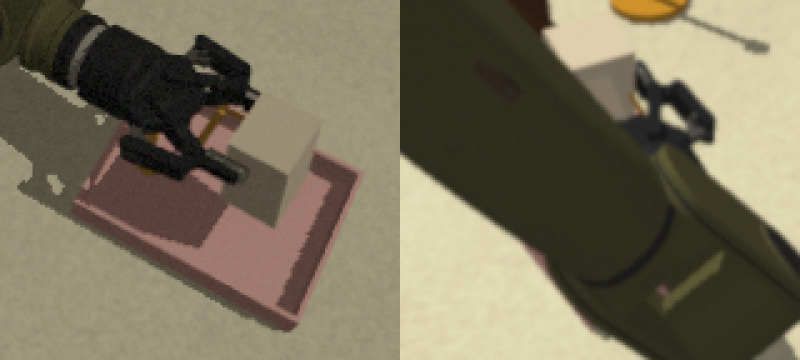

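Request:
drive_tool(moves=[[[10,0,0],[0,5,0]],[[20,0,-2],[0,10,0]],[[15,0,-2],[0,5,0]],[[20,0,-2],[0,10,0]],[[20,0,-2],[0,10,0]],[[20,0,-2],[0,10,0]],[[15,0,0],[0,0,0]],[[0,0,0],[0,-10,0]],[[0,0,0],[0,-20,0]]])

```text
clock: 20.55
position: [0.5364, 0.2689, 0.1509]
orientation: [-3.131, -1.389, 1.559]
force: [0.2, 0.6, -1.3]
opening: 0.691
gripper_force: 54.8
```

```bash
python3 -c "
from h import *
go([.54,.22,.18],[np.pi,0,np.pi/2]); go([.54,.0,.18],[np.pi,0,np.pi/2])"
```

```text
t 20.55 shift [19.8, 3.6, -53.3] turn [-0.04, -79.61, -0.13] rows 0.9120134604134578 7.439815162229865
t 20.55 shift [-19.9, 3.9, -269.7] turn [-0.04, -79.61, -0.13] rows 4.327832436577319 7.439815162229865
```

Request:
drive_tool(moves=[[[5,0,-8],[0,-10,0]],[[10,1,-16],[0,-20,0]],[[15,1,-24],[0,-30,0]],[[20,2,-32],[0,-40,0]],[[20,2,-40],[0,-50,0]],[[20,3,-48],[0,-60,0]],[[20,3,-53],[0,-70,0]],[[20,3.6,-53],[0,-79.6,0]],[[20,3.6,-53],[0,-79.6,0]],[[16,3.6,-75],[0,-79.6,0]]])

```text
clock: 21.8
position: [0.5398, 0.1985, 0.1806]
orientation: [-3.141, -0.008, 1.573]
force: [0.4, 0.1, -1.9]
opening: 0.688
gripper_force: 54.7
```

```bash
python3 -c "
from h import *
go([.54,.0,.18],[np.pi,0,np.pi/2])"
```

```text
t 21.8 shift [-198.4, -0.2, -1.0] turn [-0.06, -0.48, 0.12] rows 3.1752279028625585 0.047041285598809476
```

Request:
drive_tool(moves=[[[-40,0,0],[0,-0.4,0]],[[-90,0,0],[0,-0.4,0]],[[-140,0,0],[0,-0.4,0]],[[-180,0,0],[0,-0.4,0]],[[-198,0,0],[0,-0.4,0]],[[-198,0,0],[0,-0.4,0]],[[-198,0,0],[0,-0.4,0]]])

```text
clock: 22.68
position: [0.5401, 0.0008, 0.1795]
orientation: [-3.141, -0.001, 1.571]
force: [-0.8, 0.0, -1.6]
opening: 0.693
gripper_force: 54.7
```

Run:
```python
from h import *
a=read_camera('scene');b=read_camera('side'); s=state(); log(s); print(s['clock'],s['position'],s['orientation'],s['force'],s['opening'])
o=np.zeros((360,800,3),np.uint8)
o[:,:400]=cv2.resize(a[150:330,250:450],(400,360),interpolation=3); o[:,400:]=cv2.resize(b[80:260,130:330],(400,360),interpolation=3)
cv2.imwrite('pics/after.png',o[:,:,::-1])
go([.555,.01,.035],[np.pi,0,np.pi/2],s)
```

```text
22.775 [0.54031001 0.00135377 0.17958139] [-3.14148154e+00 -5.21902455e-04  1.57201272e+00] [ 0.22388301  0.23541072 -2.01620509] 0.6951304689583372
t 22.77 shift [8.6, 14.7, 144.6] turn [-0.01, -0.03, 0.07] rows 2.3293236497815553 0.007112764213854982
```

View pics/after.png

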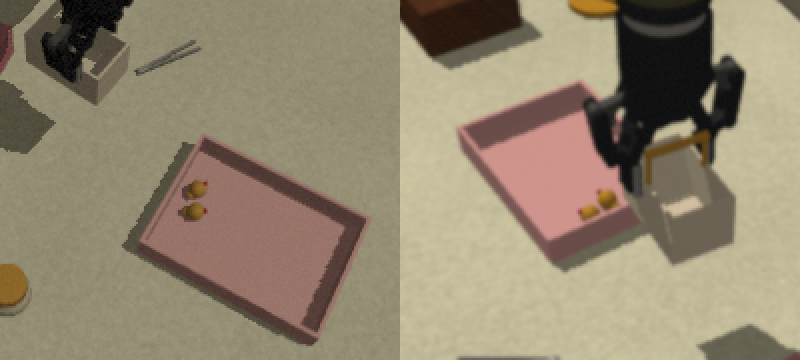

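Both earrings lie in the tray, at about (196,188) and (195,212) in the scene crop, and the bin is empty. Next I'll set the bin down.

Request:
drive_tool(moves=[[[3,5,30],[0,0,0]],[[7,12,75],[0,0,0]],[[9,15,110],[0,0,0]],[[9,15,130],[0,0,0]],[[9,15,142],[0,0,0]],[[9,15,148],[0,0,0]],[[9,15,151],[0,0,0]],[[9,15,151],[0,0,0]],[[9,15,151],[0,0,0]]])

```text
clock: 23.9
position: [0.556, 0.0093, 0.0295]
orientation: [3.14, 0.0, 1.571]
force: [0.2, -0.4, -2.0]
opening: 0.694
gripper_force: 54.7
```

Request:
drive_tool(moves=[[[0,0,0.5],[0,0,0]],[[0,0,1],[0,0,0]],[[0,0,1],[0,0,0]]])

```text
clock: 24.28
position: [0.5553, 0.0094, 0.0276]
orientation: [-3.142, 0.0, 1.571]
force: [-0.5, -0.5, -1.7]
opening: 0.689
gripper_force: 54.7
```

Request:
drive_tool(moves=[[[0,0,0.5],[0,0,0]],[[0,0,1],[0,0,0]],[[0,0,1],[0,0,0]]])

```text
clock: 24.65
position: [0.5555, 0.0094, 0.0275]
orientation: [-3.141, 0.0, 1.571]
force: [-3.6, 0.6, 5.0]
opening: 0.689
gripper_force: 55.6
```

Request:
drive_tool(moves=[[[0,0,0.5],[0,0,0]],[[0,0,0.5],[0,0,0]]])

```text
clock: 24.9
position: [0.5555, 0.0095, 0.0275]
orientation: [-3.141, 0.0, 1.571]
force: [-5.4, 0.0, 8.0]
opening: 0.686
gripper_force: 56.0
```

Request:
drive_tool(moves=[[[0,0,-1],[0,0,0]],[[0,0,-1],[0,0,0]],[[0,0,-1],[0,0,0]],[[0,0,-1],[0,0,0]],[[0,0,-1],[0,0,0]],[[0,0,-20],[0,0,0]],[[0,0,-60],[0,0,0]],[[0,0,-110],[0,0,0]],[[0,0,-150],[0,0,0]],[[0,0,-180],[0,0,0]]], fingers=0)

```text
clock: 26.15
position: [0.5562, 0.0094, 0.2104]
orientation: [3.137, 0.0, 1.571]
force: [0.8, 0.3, -0.1]
opening: 1.002
gripper_force: 0.0
```

Request:
drive_tool(moves=[[[0,0,0],[0,0,0]],[[0,0,0],[0,0,0]],[[0,0,0],[0,0,0]],[[0,0,0],[0,0,0]]])

```text
clock: 26.65
position: [0.5547, 0.0095, 0.2046]
orientation: [-3.139, -0.0, 1.571]
force: [-0.2, 0.5, 0.1]
opening: 0.999
gripper_force: 0.0
```

Run:
```python
from h import *
a=read_camera('wrist');b=read_camera('side'); s=state(); print(s['clock'],s['position'],s['force'],s['opening'])
o=np.zeros((300,800,3),np.uint8)
o[:,:400]=cv2.resize(a,(400,300)); o[:,400:]=cv2.resize(b,(400,300))
cv2.imwrite('pics/end.png',o[:,:,::-1])
```

```text
26.75 [0.55502499 0.00945561 0.20519508] [ 0.29386544 -0.79578092 -0.22571922] 1.0018560592515824
```

View pics/end.png

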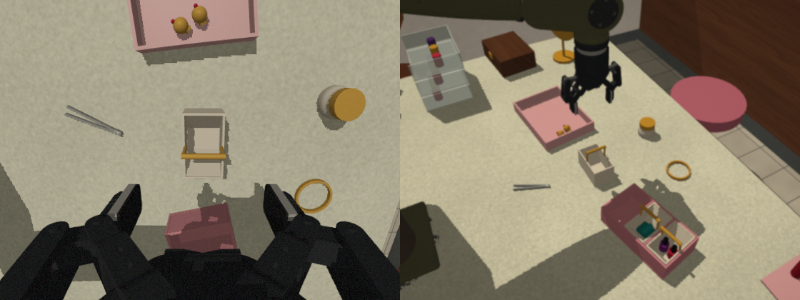

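The bin stands empty and upright on the table at (205,143) in the wrist view, both earrings are in the tray at (181,25) and (200,14), and nothing else has been disturbed.

```bash
python3 -c "
from plant import *
print(hand_in())"
```

```text
the job is handed in; nothing more can be done
None
```

The job is handed in, though it returned no verdict: the final pictures show both earrings in the pink tray, the empty bin upright and released on the bare table, and nothing else visibly moved.

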